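# Press a ring down one size in the ring reducer

## Robot

A 6-joint arm with a two-finger parallel gripper is mounted at the origin on the work surface. World frame = base frame: x ahead of the robot, y to its left, z up, the work surface at z = 0. Lengths are in m, angles in rad, forces in N, time in s.
With the tool pointing down it reaches from about 0.35 to 0.725 m from the base axis. Payload 4.3 kg.
Tool frame: the origin (TCP) lies at the very end of the fingers, on their centre line; the grasp point (between the pads) lies 19 mm behind it; z points along the fingers, y is the direction in which the jaws open and shut (so a half turn about z gives the same grasp; the last joint's range is limited). The gripper opens to 85 mm and grips with 20 to 120 N. Pads are 22 mm wide; open, the fingers measure 114 mm over their backs; the gripper's body (76 mm by 85 mm) begins 54 mm behind the grasp point. The pads swing forward as they close: fully open they stand 13 mm farther back than shut.
Start: joints at [-1.444, 0.377, 0.081, 1.274, 0, 1.46], TCP at [0.135, -0.559, 0.231] pointing down, gripper open.
Joint ranges: [-2.72, 2.72], [-0.84, 1.66], [-1.02, 1.22], [-1.77, 2.12], [-1.37, 1.28], [-3.14, 3.14]. Speed limits (rad/s): [2.57, 2.57, 3.14, 3.14, 3.14, 3.14].

## Interface

Orientations are given as a unit quaternion [x, y, z, w].
In Python, from station import env gives the robot as it stands.
- The arm moves only by the shell command python3 -m inch 'ROWS' [OPENING]. ROWS is JSON, one flat list of numbers, 6 for each row, row after row: the shift along the world's x, y, z in m, then the turn, a rotation vector about the world's x, y, z in degrees. A call has 1 to 8 rows; each row shifts and turns the commanded pose from where the row before left it; what a row does not reach is not made up. A row lasts 1/12 s, in which the tool goes at most 41.7 mm and 7.16 degrees, less where a joint would pass 70% of its speed; a pose out of reach is approached as far as the arm can. A call with a gripper value outside its range is refused whole. OPENING is the opening, from -1 (shut) to 1 (fully open), set as the call begins (- or left out, the last holds). The fingers move at their own pace and stop on an object; the grip force is fixed at half the most. Time passes only in rows, so rows that do not move let the fingers close. It gives the time, the measured TCP pose, the force and the opening at its end, in the units of the state.
- env.get_state(): the state, without advancing time (a new reading comes with each control period).
- env.snapshot(name): name is "side" or "top" or "wrist"; returns a dict with "image" (420x560x3 uint8, red, green, blue), "z_map" (420x560 float32, m along the optical axis (not along the pixel's ray), 0 where there is no reading), "fx", "fy", "cx", "cy" (pixels), "world_from_camera" (4x4, takes a point from camera to world coordinates). Camera axes: x right, y up, looking along -z (the intrinsics and any distortion apply to the point x, -y, -z); pixel columns grow to the right and rows downward; lengths in m; the calibration is good to about 2 mm. A picture is of the moment at which its call begins.
- env.sign_off(): hands the job in, once; it reports no verdict.
The state is a dict: "t": time; "joint_pos": joint angles; "qd": joint speeds; "tau": joint torques, N m; "ee_pos": TCP position; "orientation": TCP orientation; "contact_force": force on the tool from outside, world axes, zero at the start; "wrist_torque": the same for the moment, N m; "opening": finger opening in m.
Only numpy, scipy, OpenCV 4.12 (cv2) and the standard library are available. Lean on these libraries where they do the work, as an engineer would, in place of code of your own. Each camera call takes 0.05 s, during which the arm holds its last target.

## Task

The ring standing proud in one of the die plate's pockets has to go down a size. Turn the die plate by its hand knob until that pocket clicks home in its stop straight under the ram, then push the lever down until you feel the ram drive the ring flush with the plate, without forcing the lever any further, and let the lever come back up. Leave everything else on the bench where it is.

Things in the scene. Friction and masses are not known exactly. Their poses are not given: they have to be found in the camera images.
- knob_grip (a point): On the die plate's vertical axis, at mid grip height of its dark knurled hand knob: an upright cylinder 48 mm wide, gripped from 15 mm below to 16 mm above this point, its top 26 mm above it. The flat top of the steel die plate (196 mm across) is 32 mm below this point, 52 mm above the bench. The point's axes turn with the plate.
- die_plate (a joint): Turn of the plate, rad, counter-clockwise from above positive, no end stops; 0 or any whole turn = the ring's pocket straight under the ram. Every 30 degrees a spring roller clicks into a notch: within 4 degrees of it the plate drops in by itself, and 0.4 N m turns it out again; in between it stays where it is left. It starts 50 to 180 degrees from 0.
- ring_top (a point): Centre of the top edge of the task's ring: a yellow metal band 22 mm across, 8 mm tall, lying flat, wedged in one of the plate's 12 tapered pockets (evenly spaced on an 80 mm radius, 16 to 28 mm wide; the others are empty). It stands 6 mm above the plate at first and turns with the plate.
- ring (a joint): How far the ring has been driven down into its pocket, m: 0 at the start (6 mm proud), 0.006 when it is flush with the plate. It is stiff (about 40 N at the ring) and stays where it is left.
- ram_face (a point): Centre of the underside of the ram, a flat steel disc 30 mm across on an 18 mm shank, moving straight up and down over the pocket circle, on the column's side. With the lever up it is 18 mm above the plate, 12 mm above the ring; fully down it rests on the plate and has pushed the ring flush.
- lever_ball (a point): Centre of the black ball, 34 mm across, on the end of the hand lever, 190 mm from the lever's level shaft, which is 190 mm above the bench. At rest the lever slopes up at 25 degrees along the press's -x and the ball's centre is 270 mm above the bench. The point's axes turn with the lever; at rest they are those of the press.
- lever (a joint): Angle of the hand lever, rad: 0 = up (a spring returns it), growing as the ball is pushed down. The ram goes down 28 mm per rad, meeting the ring at 0.43 and the plate at 0.65 (ball centre then 150 mm above the bench). The ball needs 3 to 5 N at first, about 10 N while the ring goes in, rising fast from there. Over 50 N is forcing it.
- press: Grey ring-reducing press, bolted down. Origin on the bench under the die plate's axis, z up. Along its +y: ram and its guide (28 mm thick, shank top 230 mm above the bench) at 80 mm, column (56 x 46 mm, 215 mm tall) at 148, lever shaft at 197. Keep the long side of a gripper's body from pointing to the ram when it holds the knob.
- loupe: Black eye loupe, 35 mm wide, 31 mm tall, standing near the die plate; leave it. Origin: centre of its underside.
- bottle_block: Dark wooden block 55 x 125 mm with two small glass bottles in it, 77 mm tall in all; leave it. Origin: centre of its underside.
- ring_stick: Ring stick, a tapered steel rod with a black handle, 310 mm long, 28 mm thick, lying; leave it. Origin: under its middle.
- mallet: Small wooden mallet, 240 mm long, 38 mm thick, lying; leave it. Origin: under the middle of its length.
- tweezers: Steel tweezers, 135 mm long, 8 mm thick, lying; leave them. Origin: under the middle.
- pen: Blue ball pen, 135 mm long, 11 mm thick, lying; leave it. Origin: under the middle.
- ring_tray: Shallow grey tray 110 x 150 x 24 mm with finished rings; leave it. Origin: centre of its underside.
- caliper: Caliper, 220 mm long, 12 mm thick, lying; leave it. Origin: under the middle.

How it is judged:
By the outcome, as a careful person would: the job done as asked, in the order asked, and still so for the second after the job is handed in, with the robot touching nothing.
It also fails if it takes over 72 s, if anything falls off the work surface, if the arm or the gripper's body presses on something with over 40 N, if the wrist force passes 120 N, or if a joint passes its speed limit or range.

## Working session

There is one attempt and no reset: what is moved stays moved. The work goes in short steps, Python scripts to look and compute and a shell command to move; the robot and the scene stay as the last step left them, time stands still between calls to the robot, and variables do not carry over. Pictures are saved under pics/ and viewed, and the job is handed in when it is done.

```bash
ls; mkdir -p pics
cat > h.py <<'E'
from station import env
import numpy as np, cv2
def snap(n,f=None):
    s=env.snapshot(n)
    if f: cv2.imwrite('pics/'+f,cv2.cvtColor(s['image'],cv2.COLOR_RGB2BGR))
    return s
def cloud(s):
    z=s['z_map'].astype(float);h,w=z.shape
    u,v=np.meshgrid(np.arange(w),np.arange(h))
    P=np.stack([(u-s['cx'])/s['fx']*z,-(v-s['cy'])/s['fy']*z,-z,np.ones_like(z)],-1)
    return (P@s['world_from_camera'].T)[...,:3]
E
python3 - <<'E'
from h import *
for n in ['side','top','wrist']:
    s=snap(n,n+'1.png'); print(n,s['fx'],s['cx'],s['cy'],s['world_from_camera'].round(3).tolist(),[k for k in s],(s['z_map']>0).mean())
print(env.get_state())
E
```

```text
pics
side 392.9611557307694 279.8937404092503 210.34607206846712 [[-0.909, 0.245, -0.337, 0.188], [-0.416, -0.516, 0.749, 0.768], [0.01, 0.821, 0.571, 0.763], [0.0, 0.0, 0.0, 1.0]] ['image', 'z_map', 'fx', 'fy', 'cx', 'cy', 'world_from_camera'] 0.9960459183673469
top 403.790637315121 277.7738649375047 205.5565199603454 [[0.006, 0.995, -0.103, 0.442], [-1.0, 0.005, -0.011, -0.012], [-0.011, 0.103, 0.995, 1.253], [0.0, 0.0, 0.0, 1.0]] ['image', 'z_map', 'fx', 'fy', 'cx', 'cy', 'world_from_camera'] 0.9960671768707483
wrist 289.403129967723 281.016518757563 211.415671256618 [[0.234, 0.92, 0.314, 0.216], [-0.972, 0.222, 0.073, -0.54], [-0.002, -0.322, 0.947, 0.373], [0.0, 0.0, 0.0, 1.0]] ['image', 'z_map', 'fx', 'fy', 'cx', 'cy', 'world_from_camera'] 0.996156462585034
{'t': 0.15, 'joint_pos': array([-1.44429151e+00,  3.77931119e-01,  7.99774608e-02,  1.27439539e+00,
        1.72858739e-05,  1.46044627e+00]), 'qd': array([-0.00081545, -0.00129916,  0.00412779,  0.00091793,  0.00019929,
        0.00081042]), 'tau': array([ 6.92406975e-04, -4.64036429e+01,  2.70170009e+01,  1.38933293e-02,
       -9.66452126e-05, -6.39723421e-07]), 'ee_pos': array([ 0.13484417, -0.55847311,  0.23057234]), 'orientation': array([ 9.92995365e-01,  1.18150761e-01,  2.37176371e-06, -7.76404871e-04]), 'contact_force': array([0.33423618, 0.20760723, 0.11034056]), 'wrist_torque': array([-0.00491953, -0.06127974, -0.01220529]), 'opening': 0.08547013287837878}
```

View pics/top1.png

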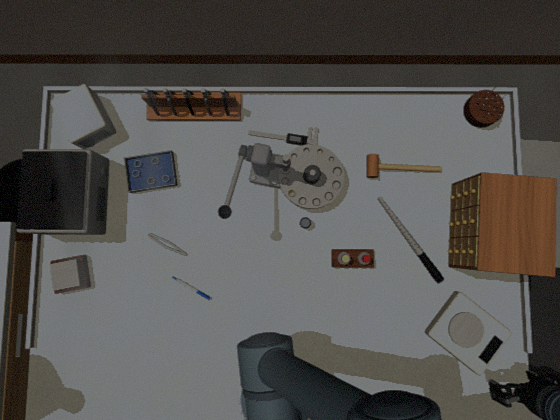

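View pics/side1.png

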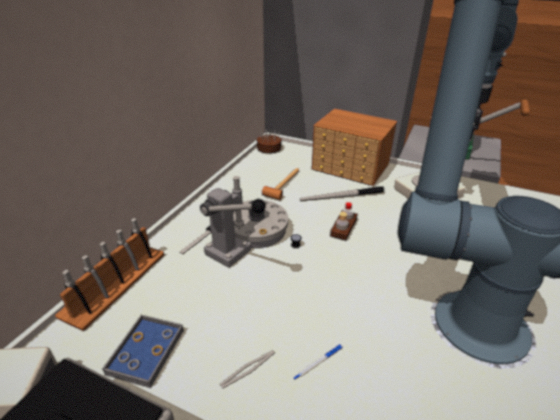

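View pics/wrist1.png

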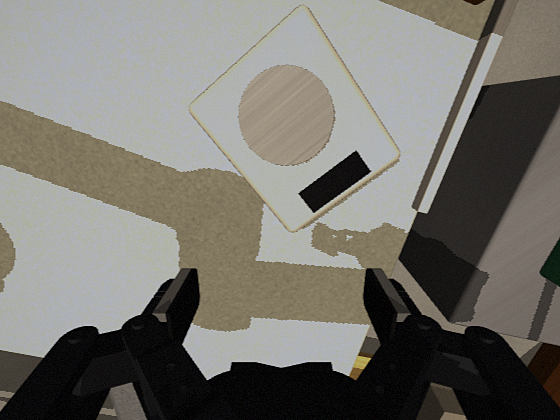

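The top view shows the knob near (312,174), the ball near (225,212) and the column near (262,158). The side view shows a yellow ring near (263,232). I'll zoom in on these and measure.

Run:
```python
from h import *
s=snap('top'); im=s['image'][...,::-1]; C=cloud(s)
t=cv2.resize(im[110:260,200:370],None,fx=4,fy=4,interpolation=cv2.INTER_CUBIC); cv2.imwrite('pics/topz.png',cv2.convertScaleAbs(t,alpha=1.3)[:600])
s2=snap('side'); im2=s2['image'][...,::-1]; C2=cloud(s2)
t=cv2.resize(im2[165:285,180:320],None,fx=5,fy=5,interpolation=cv2.INTER_CUBIC); cv2.imwrite('pics/sidez.png',cv2.convertScaleAbs(t,alpha=1.3))
for nm,c in (('top',C),('side',C2)):
    # region
    R=(c[...,0]>.4)&(c[...,0]<1)&(abs(c[...,1])<.4)
    P=c
    v,u=np.where(R&(c[...,2]>.1)&(c[...,2]<.116))
    print(nm,'knobtop cand',len(u)); 
    m=(R&(c[...,2]>.1)&(c[...,2]<.116)).astype(np.uint8)
    n,l,st,ce=cv2.connectedComponentsWithStats(m)
    for i in range(1,n):
        if st[i,4]>15: print(st[i],c[l==i].mean(0).round(4),np.ptp(c[l==i],axis=0).round(3))
    print('plate')
    m=(R&(c[...,2]>.046)&(c[...,2]<.058)).astype(np.uint8)
    n,l,st,ce=cv2.connectedComponentsWithStats(m)
    for i in range(1,n):
        if st[i,4]>60:
            p=c[l==i]; print(st[i],p.mean(0).round(4),p.min(0).round(3),p.max(0).round(3))
    print('ball')
    m=(R&(c[...,2]>.262)&(c[...,2]<.295)).astype(np.uint8)
    n,l,st,ce=cv2.connectedComponentsWithStats(m)
    for i in range(1,n):
        if st[i,4]>15:
            p=c[l==i]; print(st[i],p.mean(0).round(4),p.min(0).round(3),p.max(0).round(3))
```

```text
top knobtop cand 373
[147  90   6  12  35] [0.8855 0.3792 0.1069] [0.033 0.014 0.015]
[165  90   6  12  36] [0.8849 0.3254 0.1068] [0.032 0.017 0.013]
[184  91   6  10  33] [0.8835 0.2699 0.1071] [0.028 0.015 0.014]
[202  93   7   8  28] [0.8828 0.2167 0.1077] [0.021 0.018 0.014]
[221  93   6   8  23] [0.8822 0.1613 0.1077] [0.019 0.015 0.016]
[304 165  17  16 188] [ 0.6571 -0.0967  0.1043] [0.044 0.046 0.013]
plate
[ 279  144   65   65 2475] [ 0.6568 -0.0994  0.0518] [ 0.56  -0.195  0.046] [ 0.756 -0.002  0.058]
ball
[218 199  14  20 180] [0.5313 0.1279 0.2791] [0.513 0.113 0.262] [0.561 0.144 0.291]
side knobtop cand 434
[235 213   6   6  26] [ 0.6721 -0.0149  0.1078] [0.014 0.009 0.015]
[210 224  24  12 112] [0.6784 0.0615 0.1078] [0.059 0.04  0.016]
[131 226  11   8  50] [0.8855 0.1622 0.107 ] [0.032 0.018 0.015]
[116 238  12   9  52] [0.8851 0.2171 0.1071] [0.03  0.017 0.016]
[101 251  11   8  58] [0.8849 0.2721 0.107 ] [0.033 0.018 0.016]
[ 83 265  13   8  60] [0.8852 0.327  0.1067] [0.032 0.018 0.016]
[ 65 280  12   8  67] [0.8843 0.382  0.107 ] [0.025 0.018 0.015]
plate
[ 234  200   54   39 1123] [ 0.6271 -0.0851  0.0522] [ 0.56  -0.197  0.046] [ 0.718 -0.     0.058]
[212 241  23  10  72] [0.677  0.0608 0.0522] [0.657 0.034 0.046] [0.714 0.076 0.058]
[ 83 283  16  15  64] [0.8839 0.343  0.0519] [0.882 0.319 0.046] [0.887 0.365 0.058]
ball
[246 199  20  14 186] [0.5275 0.1356 0.2767] [0.512 0.119 0.262] [0.561 0.147 0.288]
```

```bash
sleep 0
```

```text
(no output)
```

View pics/topz.png

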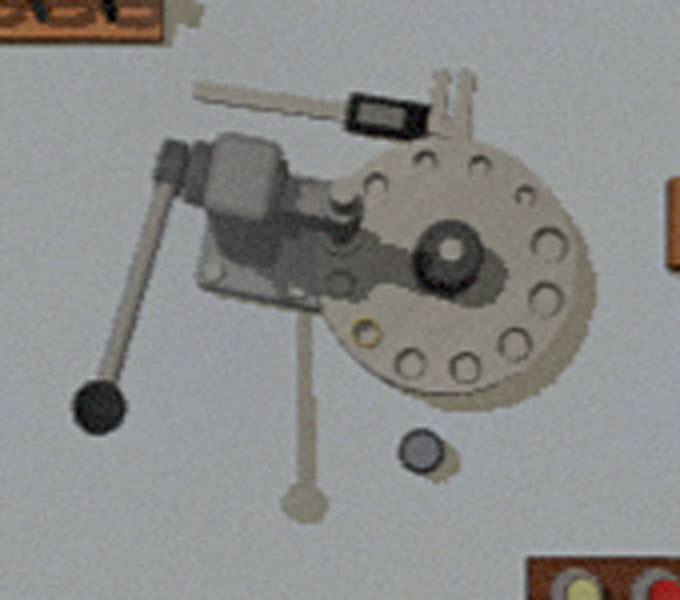

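View pics/sidez.png

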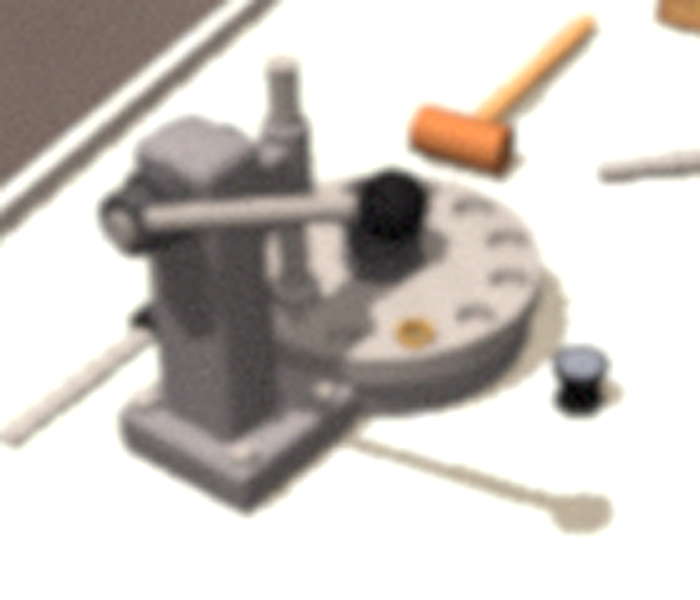

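```bash
cat >> h.py <<'E'
def ray(s,u,v,zp):
    d=np.array([(u-s['cx'])/s['fx'],-(v-s['cy'])/s['fy'],-1.]);T=s['world_from_camera']
    d=T[:3,:3]@d;o=T[:3,3];return o+d*(zp-o[2])/d[2]
def ring(s,zp=.058,c=(.658,-.0985)):
    im=cv2.GaussianBlur(s['image'],(3,3),0).astype(int)
    C=cloud(s); r=np.hypot(C[...,0]-c[0],C[...,1]-c[1])
    m=((im[...,0]-im[...,2])>25)&(r<.1)&(C[...,2]>.04)&(C[...,2]<.07)
    v,u=np.where(m)
    if len(u)==0: return None
    p=ray(s,u.mean(),v.mean(),zp); return len(u),u.mean(),v.mean(),p,np.hypot(*(p[:2]-c)),np.degrees(np.arctan2(p[1]-c[1],p[0]-c[0]))
E
python3 - <<'E'
from h import *
for n in('top','side'):
    s=snap(n);print(n,ring(s)); C=cloud(s)
    m=(C[...,2]>.22)&(C[...,2]<.24)&(C[...,0]>.6)&(C[...,0]<.75)&(C[...,1]<.02)&(C[...,1]>-.1)
    print('shank',m.sum(),C[m].mean(0))
    m=(C[...,2]>.205)&(C[...,2]<.22)&(C[...,0]>.6)&(C[...,0]<.78)&(C[...,1]<.12)&(C[...,1]>.01)
    print('col',m.sum(),C[m].mean(0)); p=C[m][:,:2].astype(np.float32); print(cv2.minAreaRect(p))
    # knob sphere-less: ball least squares sphere
    m=(C[...,2]>.26)&(C[...,2]<.3)&(C[...,0]>.5)&(C[...,0]<.55)&(C[...,1]<.17)&(C[...,1]>.1)
    p=C[m];print('ball',m.sum(),p.max(0),ray(s,*np.argwhere(m).mean(0)[::-1],.279))
E
```

```text
top (4, np.float64(289.75), np.float64(190.75), array([ 0.61069154, -0.03413533,  0.058     ]), np.float64(0.07988053985073344), np.float64(126.31613091424535))
shank 43 [ 0.67344946 -0.01844325  0.22842567]
col 523 [0.68495903 0.05963533 0.21250655]
((0.679731547832489, 0.06767701357603073), (0.06809446960687637, 0.09722850471735), 9.76572036743164)
ball 163 [0.5499446  0.14415657 0.28994415] [0.52914864 0.12834716 0.279     ]
side (74, np.float64(262.2972972972973), np.float64(230.94594594594594), array([ 0.60547115, -0.03784739,  0.058     ]), np.float64(0.08023727030097541), np.float64(130.89455146728585))
shank 35 [ 0.67276061 -0.01753466  0.22751848]
col 369 [0.68263341 0.06606139 0.21210237]
((0.6817628741264343, 0.0738832876086235), (0.07080882042646408, 0.10894319415092468), 19.694019317626953)
ball 178 [0.54940595 0.14551299 0.28848375] [0.52447636 0.13849845 0.279     ]
```

Cross-check: both views put the plate centre at about (0.658, -0.0985). Ram and ball give a press yaw of about -11°, so the ram lies at about 79° in the world. The ring is at about 130°, radius 80 mm, so roughly 51° clockwise is needed. I'll move over with the yaw swung so that camera and jaws stay off the ram line.

```bash
python3 -m inch '[0.013,0.0115,0.002,0,0,6.8,0.013,0.0115,0.002,0,0,6.8,0.013,0.0115,0.002,0,0,6.8,0.013,0.0115,0.002,0,0,6.8,0.013,0.0115,0.002,0,0,6.8,0.013,0.0115,0,0,0,6.8,0.013,0.0115,0,0,0,6.8,0.013,0.0115,0,0,0,6.8]' 1
python3 -m inch '[0.013,0.0115,0,0,0,6.8,0.013,0.0115,0,0,0,6.8,0.013,0.0115,0,0,0,6.8,0.013,0.0115,0,0,0,6.8,0.013,0.0115,0,0,0,6.8,0.013,0.0115,0,0,0,6.8,0.013,0.0115,0,0,0,6.8,0.013,0.0115,0,0,0,6.8]'
python3 -c "
from h import *
print(env.get_state()['joint_pos'])"
```

```text
t: 1.02
ee_pos: [0.2395, -0.4664, 0.2414]
orientation: [0.828, 0.561, 0.0, 0.0]
contact_force: [0.2, -0.1, -0.4]
opening: 0.0856
t: 1.68
ee_pos: [0.3435, -0.3743, 0.2414]
orientation: [0.479, 0.878, 0.0, 0.0]
contact_force: [0.8, -1.6, 0.5]
opening: 0.0855
[-9.53383393e-01  2.37844277e-01 -8.67500112e-02  1.24613900e+00
  9.11014042e-05  4.66568759e-02]
```

```bash
python3 -m inch '[0.013,0.0115,0,0,0,6.8,0.013,0.0115,0,0,0,6.8,0.013,0.0115,0,0,0,6.8,0.013,0.0115,0,0,0,6.8,0.013,0.0115,0,0,0,6.8,0.013,0.0115,0,0,0,6.8,0.013,0.0115,0,0,0,6.8,0.013,0.0115,0,0,0,6.8]'
python3 -m inch '[0.013,0.0115,0,0,0,6.8,0.013,0.0115,0,0,0,6.8,0.013,0.0115,0,0,0,6.8,0.013,0.0115,0,0,0,6.8,0.013,0.0115,0,0,0,6.8,0.013,0.0115,0,0,0,6.8,0.013,0.0115,0,0,0,6.8,0.013,0.0115,0,0,0,6.8]'
python3 -m inch '[0.013,0.0115,0,0,0,6.8,0.013,0.0115,0,0,0,6.8,0.013,0.0115,0,0,0,6.8,0.013,0.0115,0,0,0,6.8,0.013,0.0115,0,0,0,6.8,0.013,0.0115,0,0,0,6.8,0.013,0.0115,0,0,0,6.8,0.013,0.0115,0,0,0,6.8]'
python3 - <<'E'
from h import *
print(env.get_state()['joint_pos'])
s=snap('wrist','w2.png');C=cloud(s);print(ring(s))
R=(C[...,0]>.6)&(C[...,0]<.72)&(abs(C[...,1]+.1)<.06)
m=R&(C[...,2]>.105)&(C[...,2]<.116);p=C[m];print('knob',m.sum(),p.mean(0),p.min(0),p.max(0))
E
```

```text
t: 2.35
ee_pos: [0.4475, -0.2823, 0.2414]
orientation: [0.025, 1.0, 0.0, 0.0]
contact_force: [-0.1, -0.0, 0.0]
opening: 0.0853
t: 3.02
ee_pos: [0.5515, -0.1903, 0.2413]
orientation: [-0.435, 0.901, 0.0, -0.0]
contact_force: [-0.1, -0.1, 0.1]
opening: 0.0853
t: 3.68
ee_pos: [0.6555, -0.0983, 0.2412]
orientation: [0.798, -0.602, -0.0, 0.0]
contact_force: [-0.6, 0.0, 0.1]
opening: 0.0853
[-2.44535168e-01  5.72492818e-01  4.15314086e-01  1.41386130e+00
 -5.22066288e-05 -2.09295699e+00]
(13487, np.float64(276.4249277081634), np.float64(173.79439460220954), array([ 0.66597417, -0.11394651,  0.058     ]), np.float64(0.017383389863812784), np.float64(-62.69522281426493))
knob 343 [ 0.66059646 -0.10112356  0.10871498] [ 0.63988903 -0.11931563  0.10500292] [ 0.67890621 -0.08231751  0.1117356 ]
```

View pics/w2.png

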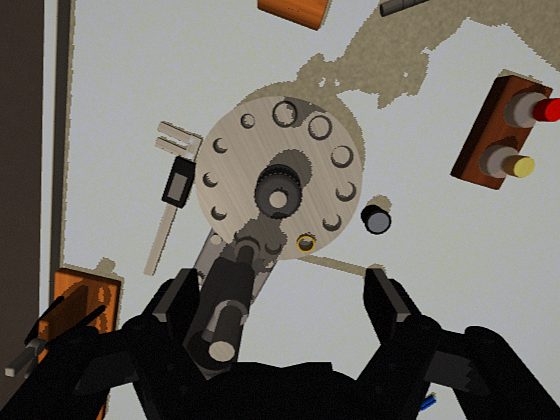

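The wrist view shows the ring at (306,243), the knob top near (278,190), and the shank top at (222,352). The ram is about 52 mm past the jaws, clear of them.

Run:
```python
from h import *
s=snap('wrist')
im=s['image'].astype(int)
cv2.imwrite('pics/w2z.png',cv2.resize(s['image'][150:270,230:350,::-1],None,fx=5,fy=5,interpolation=cv2.INTER_CUBIC))
print(im[243,300:312].tolist())
hsv=cv2.cvtColor(s['image'],cv2.COLOR_RGB2HSV)
m=(hsv[...,1]>100)&(hsv[...,0]>15)&(hsv[...,0]<35); m[:225]=0;m[262:]=0;m[:,:285]=0;m[:,330:]=0
v,u=np.where(m);print(len(u),u.min(),u.max(),v.min(),v.max())
p=ray(s,(u.min()+u.max())/2,(v.min()+v.max())/2,.056)
for c in((.658,-.0985),(.6600,-.1005)): d=p[:2]-c;print(p,np.hypot(*d),np.degrees(np.arctan2(d[1],d[0])))
print('shank',ray(s,222,352,.230),'knob',ray(s,278,198,.110))
C=cloud(s);m=(abs(C[...,2]-.052)<.004)&(np.hypot(C[...,0]-.66,C[...,1]+.1)<.12);q=C[m];print('plate',q.min(0),q.max(0))
```

```text
[[140, 109, 16], [34, 29, 29], [38, 36, 37], [58, 55, 47], [81, 72, 69], [86, 80, 69], [87, 79, 72], [87, 80, 71], [83, 76, 66], [72, 68, 60], [52, 46, 44], [39, 37, 34]]
148 299 316 232 250
[ 0.60800143 -0.0405252   0.056     ] 0.07655674578539312 130.77510911272785
[ 0.60800143 -0.0405252   0.056     ] 0.07937776034912686 130.92551627240442
shank [ 0.67684969 -0.01893748  0.23      ] knob [ 0.66217394 -0.09892448  0.11      ]
plate [ 0.56156734 -0.19778122  0.04800014] [ 0.75725268 -0.00232083  0.05598745]
```

View pics/w2z.png

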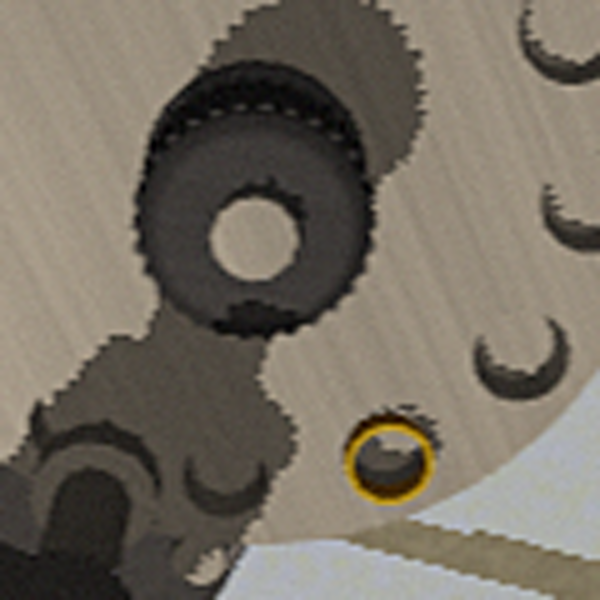

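```bash
python3 -m inch '[0.0033,-0.001,-0.018,0,0,0,0,0,-0.018,0,0,0,0,0,-0.018,0,0,0,0,0,-0.018,0,0,0,0,0,-0.018,0,0,0,0,0,-0.014,0,0,0,0,0,-0.012,0,0,0]'
python3 -m inch '[0,0,-0.012,0,0,0,0,0,-0.012,0,0,0,0,0,-0.012,0,0,0,0,0,-0.010,0,0,0,0,0,-0.008,0,0,0,0,0,-0.006,0,0,0,0,0,-0.003,0,0,0,0,0,0,0,0,0]'
```

```text
t: 4.37
ee_pos: [0.6568, -0.1006, 0.1239]
orientation: [0.795, -0.606, -0.001, 0.001]
contact_force: [0.0, -0.4, -0.1]
opening: 0.0854
t: 5.03
ee_pos: [0.6577, -0.1, 0.0617]
orientation: [0.796, -0.605, -0.0, 0.0]
contact_force: [-0.6, -0.3, 0.2]
opening: 0.0857
```

```bash
python3 -m inch '[0,0,0.001,0,0,0,0,0,0,0,0,0,0,0,0,0,0,0,0,0,0,0,0,0,0,0,0,0,0,0,0,0,0,0,0,0]' -1
python3 -m inch '[0,0,0,0,0,0,0,0,0,0,0,0,0,0,0,0,0,0]'
python3 - <<'E'
from h import *
s=snap('side','s3.png'); cv2.imwrite('pics/s3.png',cv2.resize(s['image'][140:290,170:340,::-1],None,fx=4,fy=4)[:600]);print(env.get_state()['wrist_torque'],env.get_state()['joint_pos'])
E
```

```text
t: 5.53
ee_pos: [0.6595, -0.0999, 0.0645]
orientation: [0.796, -0.605, 0.001, -0.001]
contact_force: [0.8, 0.9, 4.3]
opening: 0.0468
t: 5.78
ee_pos: [0.6595, -0.0999, 0.0646]
orientation: [0.796, -0.605, 0.001, -0.001]
contact_force: [1.4, 2.3, 5.5]
opening: 0.0465
[ 0.24676637 -0.26086992 -0.04083009] [-2.45733919e-01  6.46138645e-01  8.13506756e-02  1.00331268e+00
  6.25343251e-04 -2.08841221e+00]
```

View pics/s3.png

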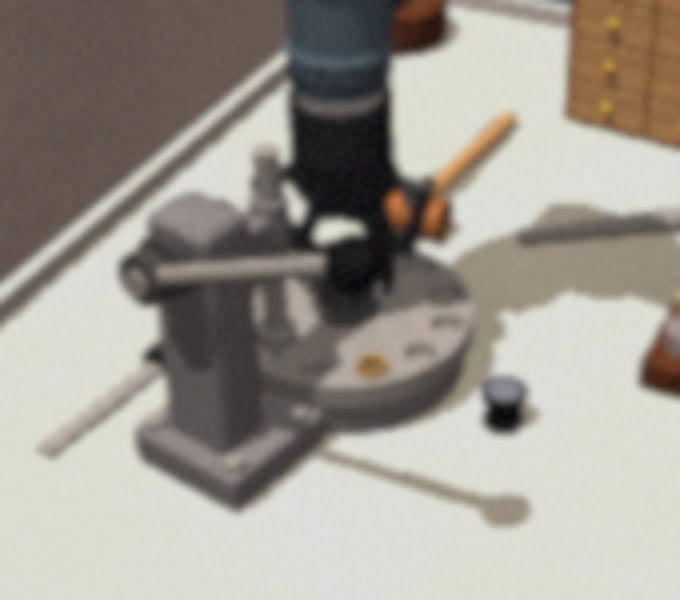

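The knob is gripped at 46.5 mm; in the side view the ring is at about (372,365) in the crop. Next I turn it clockwise.

```bash
python3 -m inch '[0,0,0,0,0,-4,0,0,0,0,0,-4,0,0,0,0,0,-4,0,0,0,0,0,-4,0,0,0,0,0,-4,0,0,0,0,0,-4,0,0,0,0,0,-4,0,0,0,0,0,-4]'
python3 - <<'E'
from h import *
print(env.get_state()['wrist_torque'])
s=snap('side','s4.png'); print(ring(s,c=(.6588,-.0993))); cv2.imwrite('pics/s4.png',cv2.resize(s['image'][140:290,170:340,::-1],None,fx=4,fy=4)[:600])
E
```

```text
t: 6.5
ee_pos: [0.6593, -0.1, 0.0645]
orientation: [-0.598, 0.802, -0.001, 0.001]
contact_force: [1.4, 1.3, 5.8]
opening: 0.0469
[ 0.14156637 -0.21789775  0.2383003 ]
(55, np.float64(247.3272727272727), np.float64(230.9090909090909), array([ 0.64498732, -0.01933862,  0.058     ]), np.float64(0.0811456237533914), np.float64(99.80066108667597))
```

View pics/s4.png

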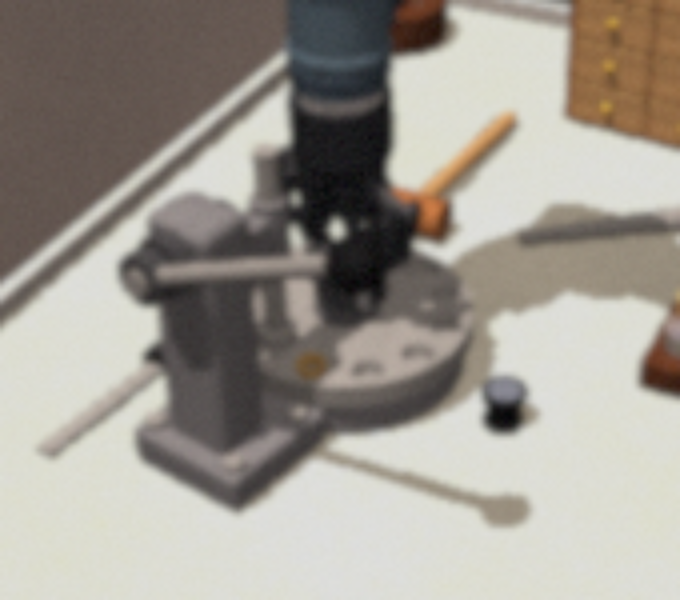

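The ring has turned with the knob to about 99.8°. About 20° remain.

```bash
python3 -m inch '[0,0,0,0,0,-3,0,0,0,0,0,-3,0,0,0,0,0,-3,0,0,0,0,0,-3,0,0,0,0,0,-3,0,0,0,0,0,-3,0,0,0,0,0,-2,0,0,0,0,0,0]'
python3 - <<'E'
from h import *
print(env.get_state()['wrist_torque'],env.get_state()['joint_pos'])
s=snap('side'); print(ring(s,c=(.6588,-.0993))); cv2.imwrite('pics/s5.png',cv2.resize(s['image'][180:270,190:310,::-1],None,fx=6,fy=6,interpolation=cv2.INTER_CUBIC))
s=snap('top');print(ring(s)); cv2.imwrite('pics/t5.png',cv2.resize(s['image'][120:240,240:380,::-1],None,fx=5,fy=5,interpolation=cv2.INTER_CUBIC))
s=snap('wrist','w5.png')
E
```

```text
t: 7.22
ee_pos: [0.6593, -0.0999, 0.0646]
orientation: [-0.45, 0.893, -0.001, 0.001]
contact_force: [0.6, 2.1, 5.8]
opening: 0.0468
[ 0.20877331 -0.21340554 -0.23283516] [-2.45705991e-01  6.46048085e-01  8.12025993e-02  1.00359612e+00
  4.47271464e-04 -1.17929261e+00]
(38, np.float64(239.18421052631578), np.float64(229.26315789473685), array([ 0.67029225, -0.01605144,  0.058     ]), np.float64(0.08403805356797339), np.float64(82.14014312393776))
None
```

View pics/s5.png

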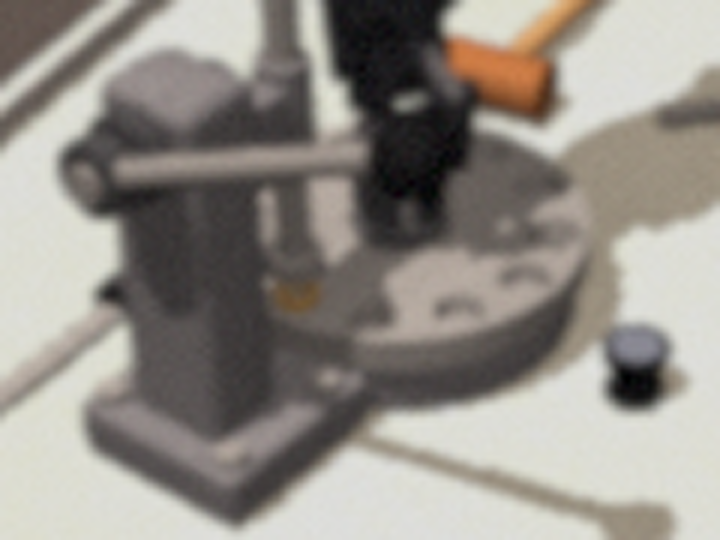

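View pics/t5.png

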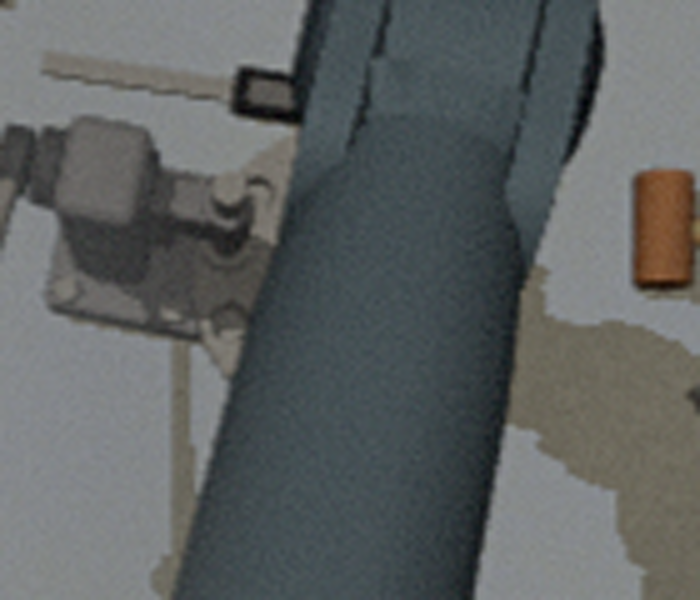

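View pics/w5.png

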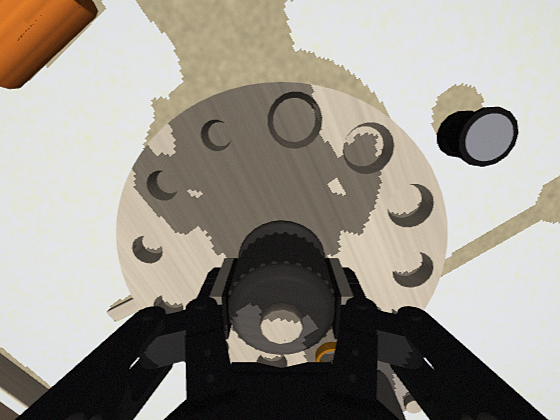

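The wrist torque has flipped to -0.23 N·m: the roller is now pulling the plate the rest of the way in. I'll nudge until that torque vanishes.

```bash
python3 -m inch '[0,0,0,0,0,-1,0,0,0,0,0,0,0,0,0,0,0,0]'
python3 -c "
from h import *
print(env.get_state()['wrist_torque'])"
python3 -m inch '[0,0,0,0,0,-1,0,0,0,0,0,0,0,0,0,0,0,0]'
python3 -c "
from h import *
print(env.get_state()['wrist_torque'])
s=snap('wrist'); C=cloud(s); 
hsv=s['image']
g=cv2.cvtColor(hsv,cv2.COLOR_RGB2GRAY)
for u,v in ((295,121),(369,150)): print(ray(s,u,v,.052))
"
```

```text
t: 7.62
ee_pos: [0.6592, -0.0999, 0.0645]
orientation: [-0.443, 0.896, -0.001, 0.001]
contact_force: [0.5, 1.5, 5.5]
opening: 0.047
[ 0.10221326 -0.21852036  0.34085327]
t: 7.87
ee_pos: [0.6592, -0.0999, 0.0645]
orientation: [-0.435, 0.9, -0.001, 0.001]
contact_force: [0.4, 1.9, 5.8]
opening: 0.0467
[ 0.05820574 -0.24261229  0.28448008]
[ 0.60519458 -0.15806906  0.052     ]
[ 0.58346755 -0.12219784  0.052     ]
```

```bash
python3 -m inch '[0,0,0,0,0,1,0,0,0,0,0,0]'
python3 -c "
from h import *
print(env.get_state()['wrist_torque'])"
python3 -m inch '[0,0,0,0,0,0,0,0,0,0,0,0,0,0,0,0,0,0,0,0,0,0,0,0,0,0,0,0,0,0,0,0,0,0,0,0]' 1
```

```text
t: 8.08
ee_pos: [0.6592, -0.0999, 0.0646]
orientation: [-0.444, 0.896, -0.001, 0.001]
contact_force: [0.3, 1.2, 5.5]
opening: 0.0466
[ 0.14535616 -0.18696018  0.36551554]
t: 8.58
ee_pos: [0.6579, -0.1, 0.063]
orientation: [-0.443, 0.897, 0.0, -0.0]
contact_force: [1.6, 0.3, -0.1]
opening: 0.0855
```

```bash
python3 -m inch '[0,0,0.006,0,0,0,0,0,0.015,0,0,0,0,0,0.025,0,0,0,0,0,0.03,0,0,0,0,0,0.03,0,0,0,0,0,0.03,0,0,0,0,0,0.03,0,0,0,0,0,0.03,0,0,0]'
python3 -m inch '[0,0,0.03,0,0,0,0,0,0.03,0,0,0,0,0,0.02,0,0,0,0,0,0,0,0,0]'
python3 - <<'E'
from h import *
print(env.get_state()['wrist_torque'])
s=snap('side'); print(ring(s,c=(.6588,-.0995))); cv2.imwrite('pics/s6.png',cv2.resize(s['image'][180:270,190:310,::-1],None,fx=6,fy=6,interpolation=cv2.INTER_CUBIC))
s=snap('wrist','w6.png')
E
```

```text
t: 9.25
ee_pos: [0.6579, -0.0999, 0.2615]
orientation: [-0.443, 0.897, -0.0, 0.0]
contact_force: [0.9, 0.1, 0.1]
opening: 0.0853
t: 9.58
ee_pos: [0.6594, -0.1003, 0.3453]
orientation: [-0.443, 0.897, -0.003, 0.003]
contact_force: [-0.3, 0.2, 1.0]
opening: 0.0858
[ 0.02528835 -0.00291817 -0.00724287]
(34, np.float64(239.23529411764707), np.float64(229.26470588235293), array([ 0.67015343, -0.01610894,  0.058     ]), np.float64(0.08416037947371867), np.float64(82.24702593622904))
```

View pics/s6.png

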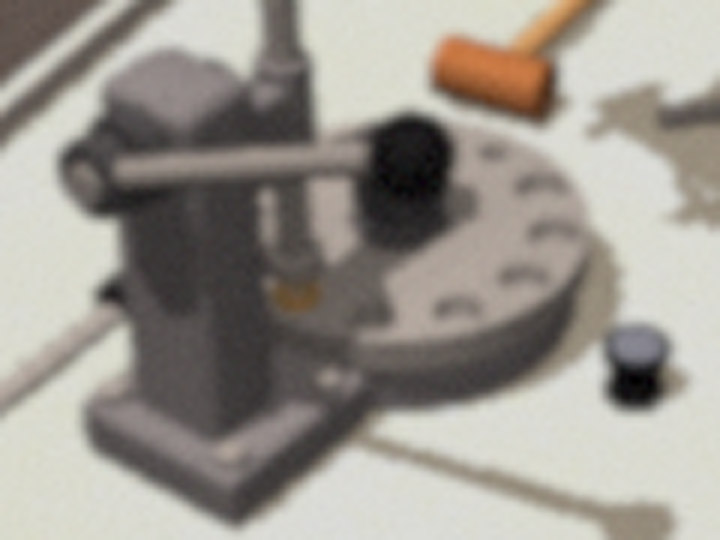

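View pics/w6.png

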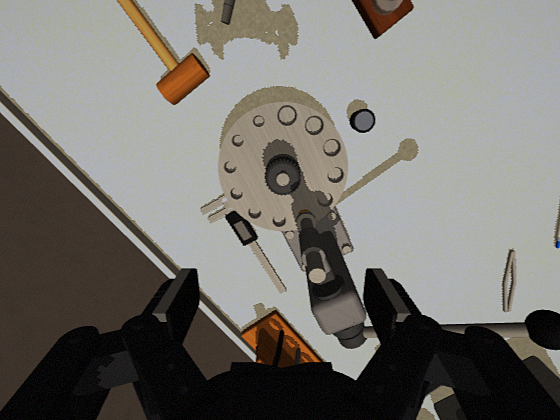

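Run:
```python
from h import *
s=snap('wrist')
P=[ray(s,u,v,.052)[:2] for u,v in ((287.5,116),(315,125),(333,147),(337.5,175.5),(237,167),(239,141),(259,121))]
C=cloud(s);m=(abs(C[...,2]-.052)<.004)&(np.hypot(C[...,0]-.66,C[...,1]+.1)<.12);q=C[m];c=((q.min(0)+q.max(0))/2)[:2];print('c',c)
for p in P: d=p-c; a=np.degrees(np.arctan2(d[1],d[0]));print(np.hypot(*d).round(4),a.round(1),(a%30).round(1))
d=ray(s,317,273,.230)[:2]-c;print(d,np.degrees(np.arctan2(d[1],d[0])))
cv2.imwrite('pics/w6z.png',cv2.resize(s['image'][90:240,210:360,::-1],None,fx=4,fy=4,interpolation=cv2.INTER_CUBIC))
```

```text
c [ 0.65976368 -0.09939384]
0.0797 -133.0 17.0
0.082 -162.5 17.5
0.083 168.5 18.5
0.0841 138.5 18.5
0.0676 -43.3 16.7
0.0769 -73.1 16.9
0.0797 -103.2 16.8
[0.01311981 0.07447625] 80.00922328777578
```

View pics/w6z.png

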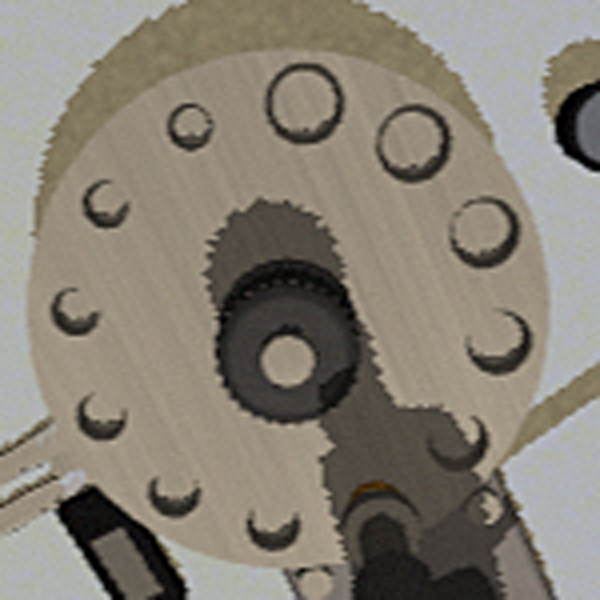

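The ring's sliver shows concentric with the ram disc. The pockets sit at about 18° mod 30, against a ram direction of 78–80° (18–20°), so it has clicked home. The press geometry predicts the ball at (0.5287, 0.128), which matches the top view. Next: shut the fingers and go above the ball.

```bash
python3 -m inch '[-0.013,0.023,0,0,0,-6.4,-0.013,0.023,0,0,0,-6.4,-0.013,0.023,0,0,0,-6.4,-0.013,0.023,0,0,0,-6.4,-0.013,0.023,0,0,0,-6.4,-0.013,0.023,0,0,0,-6.4,-0.013,0.023,0,0,0,-6.4,-0.013,0.023,0,0,0,-6.4]' -1
python3 -m inch '[-0.013,0.023,0,0,0,-6.4,-0.0125,0.0215,0,0,0,-6.4,0,0,0,0,0,0,0,0,0,0,0,0]'
python3 - <<'E'
from h import *
print(env.get_state()['joint_pos'])
s=snap('wrist','w7.png');s=snap('top','t7.png');cv2.imwrite('pics/t7.png',cv2.resize(s['image'][120:240,180:320,::-1],None,fx=5,fy=5))
s=snap('side','s7.png');cv2.imwrite('pics/s7.png',cv2.resize(s['image'][100:280,150:330,::-1],None,fx=3,fy=3))
E
```

```text
t: 10.4
ee_pos: [0.5522, 0.085, 0.3372]
orientation: [-0.009, 1.0, -0.0, -0.002]
contact_force: [-0.3, -1.1, -0.2]
opening: 0.0001
t: 10.73
ee_pos: [0.5272, 0.1292, 0.3379]
orientation: [0.098, 0.995, -0.0, -0.001]
contact_force: [0.3, -0.6, -0.5]
opening: -0.0002
[ 1.23643584e-01  3.13844609e-01  2.63886584e-01  1.52357778e+00
 -2.87400906e-04  3.19704295e-01]
```

View pics/w7.png

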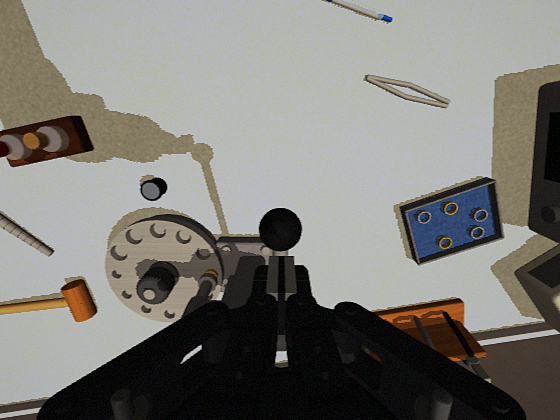

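View pics/s7.png

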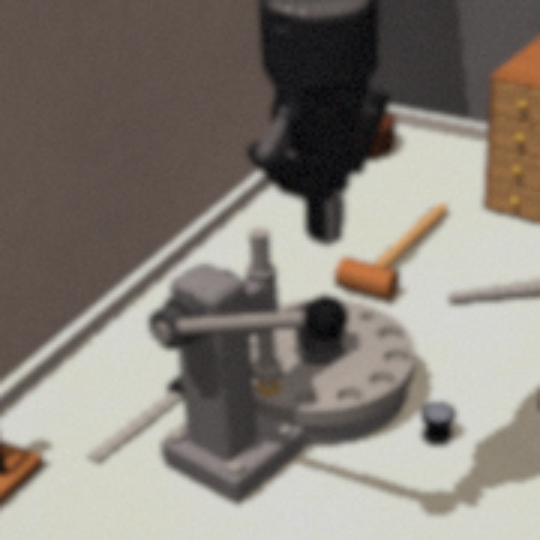

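The wrist view shows the ball centred at (281,229), lined up laterally with the shut fingers.

```bash
python3 - <<'E'
from h import *
s=snap('wrist')
g=s['image'].max(-1)<30; g[:195]=0; g[262:]=0;g[:,:250]=0;g[:,315:]=0
n,l,st,ce=cv2.connectedComponentsWithStats(g.astype(np.uint8));print(st[1:],ce[1:]);print(ray(s,281,229,.27), env.get_state()['ee_pos'])
E
python3 -m inch '[0,0,-0.015,0,0,0,0,0,-0.012,0,0,0,0,0,-0.008,0,0,0,0,0,-0.003,0,0,0,0,0,0,0,0,0]'
```

```text
[[ 255  206   48   43 1418]
 [ 250  236    2    1    2]
 [ 253  236    1    1    1]
 [ 260  240    1    1    1]
 [ 256  255    1    2    2]
 [ 262  255    1    1    1]
 [ 270  256    1    1    1]
 [ 278  256   15    6   40]
 [ 251  261    1    1    1]] [[281.17842031 226.80747532]
 [250.5        236.        ]
 [253.         236.        ]
 [260.         240.        ]
 [256.         255.5       ]
 [262.         255.        ]
 [270.         256.        ]
 [282.5        257.875     ]
 [251.         261.        ]]
[0.53266351 0.1264707  0.27      ] [0.52889781 0.12757964 0.33852043]
t: 11.35
ee_pos: [0.5284, 0.1279, 0.3003]
orientation: [0.1, 0.995, -0.0, -0.001]
contact_force: [0.4, -0.5, 0.3]
opening: 0.0001
```

```bash
python3 -m inch '[0.001,0,-0.005,0,0,0,0,0,-0.004,0,0,0,0,0,-0.004,0,0,0,-0.002,0.0004,-0.005,0,0,0,-0.002,0.0004,-0.005,0,0,0,0,0,0,0,0,0]'
python3 -m inch '[-0.002,0.0004,-0.005,0,0,0,-0.002,0.0004,-0.005,0,0,0,-0.0013,0.0003,-0.005,0,0,0,-0.0013,0.0003,-0.005,0,0,0,-0.0013,0.0002,-0.005,0,0,0,-0.0013,0.0002,-0.005,0,0,0,0,0,0,0,0,0]'
```

```text
t: 11.85
ee_pos: [0.5251, 0.1295, 0.2777]
orientation: [0.099, 0.995, 0.0, -0.0]
contact_force: [-0.1, 0.3, 3.7]
opening: 0.0005
t: 12.43
ee_pos: [0.5153, 0.1315, 0.2476]
orientation: [0.099, 0.995, 0.0, -0.001]
contact_force: [-3.4, 0.3, 4.5]
opening: 0.0
```

Contact: about 4 N, and the lever moves freely. I'll continue to just before it meets the ring (TCP z about 0.208).

```bash
python3 -m inch '[-0.0012,0.0002,-0.005,0,0,0,-0.0010,0.0002,-0.005,0,0,0,-0.0008,0.0002,-0.005,0,0,0,-0.0006,0.0001,-0.005,0,0,0,-0.0004,0,-0.005,0,0,0,-0.0003,0,-0.005,0,0,0,0,0,0,0,0,0]'
python3 -m inch '[0,0,-0.003,0,0,0,0,0,-0.003,0,0,0,0,0,-0.003,0,0,0,0,0,-0.003,0,0,0,0,0,-0.003,0,0,0,0,0,0,0,0,0]'
```

```text
t: 13.02
ee_pos: [0.5117, 0.1321, 0.2178]
orientation: [0.099, 0.995, 0.0, -0.001]
contact_force: [-2.1, 1.8, 4.4]
opening: -0.0001
t: 13.52
ee_pos: [0.5118, 0.1321, 0.2037]
orientation: [0.1, 0.995, 0.0, -0.0]
contact_force: [-5.4, 1.1, 10.0]
opening: -0.0001
```

```bash
python3 -m inch '[0,0,-0.003,0,0,0,0,0,-0.003,0,0,0,0,0,-0.003,0,0,0,0.0003,0,-0.003,0,0,0,0.0004,0,-0.003,0,0,0,0,0,0,0,0,0]'
python3 -m inch '[0.0004,-0.0001,-0.003,0,0,0,0.0004,-0.0001,-0.003,0,0,0,0.0005,-0.0001,-0.003,0,0,0,0.0004,-0.0001,-0.002,0,0,0,0,0,0,0,0,0]'
```

```text
t: 14.02
ee_pos: [0.5117, 0.1321, 0.1885]
orientation: [0.099, 0.995, 0.0, -0.001]
contact_force: [-6.0, 0.5, 9.9]
opening: -0.0001
t: 14.43
ee_pos: [0.5135, 0.1318, 0.1776]
orientation: [0.099, 0.995, 0.0, -0.001]
contact_force: [-5.7, 1.5, 10.6]
opening: 0.0003
```

Steady at 10 N with the ring going in. Smaller steps from here.

```bash
python3 -m inch '[0.0003,0,-0.0015,0,0,0,0.0003,0,-0.0015,0,0,0,0.0003,0,-0.001,0,0,0,0,0,0,0,0,0]'
python3 -m inch '[0.0003,0,-0.0015,0,0,0,0.0003,0,-0.001,0,0,0,0,0,0,0,0,0]'
python3 -m inch '[0.0003,0,-0.001,0,0,0,0.0003,0,-0.001,0,0,0,0,0,0,0,0,0]'
```

```text
t: 14.77
ee_pos: [0.5141, 0.1317, 0.1737]
orientation: [0.099, 0.995, 0.0, -0.001]
contact_force: [-7.2, 1.3, 10.3]
opening: 0.0001
t: 15.02
ee_pos: [0.5149, 0.1316, 0.1712]
orientation: [0.099, 0.995, 0.0, -0.001]
contact_force: [-7.6, 0.8, 10.6]
opening: 0.0003
t: 15.27
ee_pos: [0.5151, 0.1315, 0.1691]
orientation: [0.099, 0.995, 0.0, -0.001]
contact_force: [-7.1, 0.8, 11.0]
opening: -0.0003
```

```bash
python3 -m inch '[0.0001,0,-0.001,0,0,0,0,0,0,0,0,0]'
python3 -m inch '[0.0001,0,-0.001,0,0,0,0,0,0,0,0,0]'
```

```text
t: 15.43
ee_pos: [0.5157, 0.1315, 0.1683]
orientation: [0.1, 0.995, 0.0, -0.001]
contact_force: [-6.9, 1.5, 10.2]
opening: -0.0005
t: 15.6
ee_pos: [0.5159, 0.1314, 0.1674]
orientation: [0.1, 0.995, -0.0, -0.001]
contact_force: [-6.9, -0.6, 10.0]
opening: -0.0001
```

```bash
python3 -m inch '[0.0001,0,-0.0005,0,0,0,0,0,0,0,0,0]'
```

```text
t: 15.77
ee_pos: [0.5159, 0.1315, 0.1669]
orientation: [0.099, 0.995, -0.0, -0.001]
contact_force: [-6.1, 1.2, 10.8]
opening: 0.0001
```

```bash
python3 -m inch '[0.0001,0,-0.0007,0,0,0,0,0,0,0,0,0]'; python3 -m inch '[0.0001,0,-0.0007,0,0,0,0,0,0,0,0,0]'
```

```text
t: 15.93
ee_pos: [0.516, 0.1314, 0.1662]
orientation: [0.1, 0.995, -0.0, -0.001]
contact_force: [-6.9, 0.4, 11.0]
opening: 0.0003
t: 16.1
ee_pos: [0.5161, 0.1314, 0.1657]
orientation: [0.1, 0.995, -0.0, -0.001]
contact_force: [-7.5, 0.5, 12.8]
opening: 0.0003
```

Run:
```python
from h import *
s=snap('side');cv2.imwrite('pics/s8.png',cv2.resize(s['image'][150:280,180:320,::-1],None,fx=4,fy=4,interpolation=cv2.INTER_CUBIC))
print(env.get_state()['contact_force'])
```

```text
[-7.20000338  0.38109945 12.35752435]
```

View pics/s8.png

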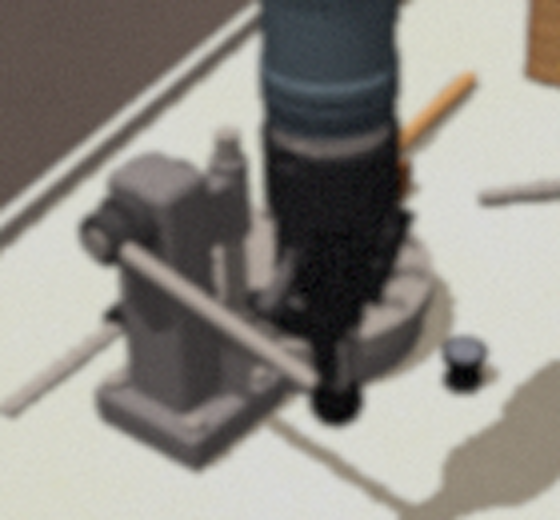

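The force has started to rise. Half-millimetre steps until a clear stop.

```bash
python3 -m inch '[0,0,-0.0005,0,0,0,0,0,0,0,0,0]'; python3 -m inch '[0,0,-0.0005,0,0,0,0,0,0,0,0,0]'
```

```text
t: 16.32
ee_pos: [0.5161, 0.1314, 0.1654]
orientation: [0.1, 0.995, -0.0, -0.001]
contact_force: [-8.1, 0.5, 13.3]
opening: 0.0002
t: 16.48
ee_pos: [0.5162, 0.1314, 0.1651]
orientation: [0.1, 0.995, -0.0, -0.0]
contact_force: [-8.2, -0.4, 13.6]
opening: -0.0002
```

```bash
python3 -m inch '[0,0,-0.0005,0,0,0,0,0,0,0,0,0]'; python3 -m inch '[0,0,-0.0007,0,0,0,0,0,0,0,0,0]'
```

```text
t: 16.65
ee_pos: [0.5162, 0.1314, 0.1648]
orientation: [0.1, 0.995, 0.0, -0.0]
contact_force: [-8.4, 0.6, 16.3]
opening: -0.0001
t: 16.82
ee_pos: [0.5163, 0.1314, 0.1643]
orientation: [0.1, 0.995, -0.0, -0.0]
contact_force: [-8.6, -0.3, 16.3]
opening: -0.0001
```

```bash
python3 -m inch '[0,0,-0.0007,0,0,0,0,0,0,0,0,0]'
```

```text
t: 16.98
ee_pos: [0.5163, 0.1314, 0.1638]
orientation: [0.1, 0.995, 0.0, -0.0]
contact_force: [-10.7, 0.5, 18.9]
opening: -0.0003
```

```bash
python3 -m inch '[0,0,-0.0008,0,0,0,0,0,0,0,0,0]'; python3 -c "
from h import *
s=snap('side');cv2.imwrite('pics/s9.png',cv2.resize(s['image'][150:280,180:320,::-1],None,fx=4,fy=4,interpolation=cv2.INTER_CUBIC))"
```

```text
t: 17.15
ee_pos: [0.5164, 0.1314, 0.1633]
orientation: [0.1, 0.995, 0.0, 0.0]
contact_force: [-10.2, 0.4, 20.3]
opening: -0.0001
```

View pics/s9.png

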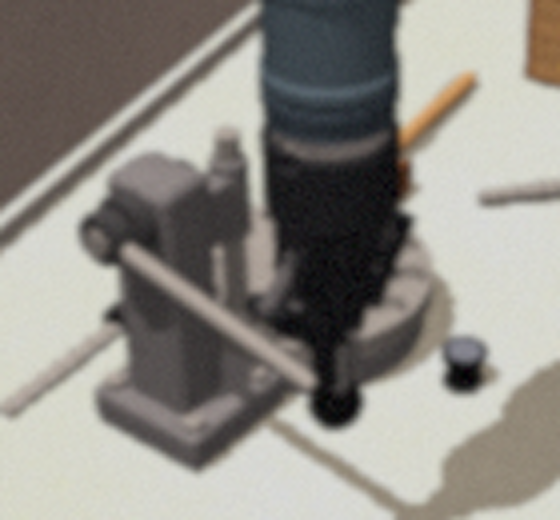

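The force doubled from 10 to 20 N over the last 3 mm. I'll check the ram's travel by the shank top, which should go from 0.230 to about 0.212.

Run:
```python
from h import *
for n in('side','top'):
    s=snap(n);C=cloud(s)
    m=(np.hypot(C[...,0]-.6745,C[...,1]+.0195)<.008)&(C[...,2]>.19)&(C[...,2]<.24)
    print(n,m.sum(),np.percentile(C[m][:,2],[50,80,95,100]) if m.any() else '')
```

```text
side 41 [0.20640012 0.21152684 0.2129171  0.21366149]
top 29 [0.21183572 0.21296009 0.21371694 0.21447697]
```

The shank top is at about 0.212, so the ram is fully down. I'll let the lever rise under the tool, following its arc.

```bash
python3 -m inch '[-0.0005,0,0.005,0,0,0,-0.001,0.0002,0.006,0,0,0,-0.001,0.0002,0.007,0,0,0,-0.001,0.0001,0.008,0,0,0,0,0,0.008,0,0,0,0,0,0.008,0,0,0,0.001,0,0.008,0,0,0,0.001,0,0.008,0,0,0]'
python3 -m inch '[0.0015,-0.0003,0.008,0,0,0,0.0015,-0.0003,0.008,0,0,0,0.002,-0.0004,0.008,0,0,0,0.002,-0.0004,0.008,0,0,0,0.0025,-0.0004,0.008,0,0,0,0.003,-0.0006,0.008,0,0,0,0.002,0,0.008,0,0,0,0.002,0,0.008,0,0,0]'
python3 -m inch '[0,0,0.008,0,0,0,0,0,0.02,0,0,0,0,0,0.02,0,0,0,0,0,0.02,0,0,0,0,0,0.02,0,0,0,0,0,0,0,0,0]'
```

```text
t: 17.97
ee_pos: [0.5166, 0.1315, 0.2203]
orientation: [0.1, 0.995, -0.0, 0.001]
contact_force: [1.1, -0.7, 2.5]
opening: 0.0002
t: 18.63
ee_pos: [0.5321, 0.1296, 0.2836]
orientation: [0.1, 0.995, 0.0, -0.001]
contact_force: [1.1, -0.4, 1.3]
opening: 0.0
t: 19.13
ee_pos: [0.5325, 0.1299, 0.3747]
orientation: [0.099, 0.995, 0.001, 0.002]
contact_force: [-1.0, -0.5, 0.5]
opening: -0.0
```

Run:
```python
from h import *
s=snap('side');print(ring(s,.052,c=(.6588,-.0995)));C=cloud(s);cv2.imwrite('pics/s10.png',cv2.resize(s['image'][180:270,190:310,::-1],None,fx=6,fy=6,interpolation=cv2.INTER_CUBIC))
m=(np.hypot(C[...,0]-.6745,C[...,1]+.0195)<.008)&(C[...,2]>.19)&(C[...,2]<.24);print(np.percentile(C[m][:,2],[50,95,100]))
m=(np.hypot(C[...,0]-.529,C[...,1]-.128)<.02)&(C[...,2]>.2)&(C[...,2]<.3);print('ball top',np.percentile(C[m][:,2],[50,98]))
snap('wrist','w10.png')
```

```text
(31, np.float64(239.09677419354838), np.float64(229.32258064516128), array([ 0.67449176, -0.02236317,  0.052     ]), np.float64(0.07871672290415772), np.float64(78.50136156166185))
[0.21882188 0.23137896 0.23175682]
ball top [0.2783039 0.287098 ]
```

View pics/s10.png

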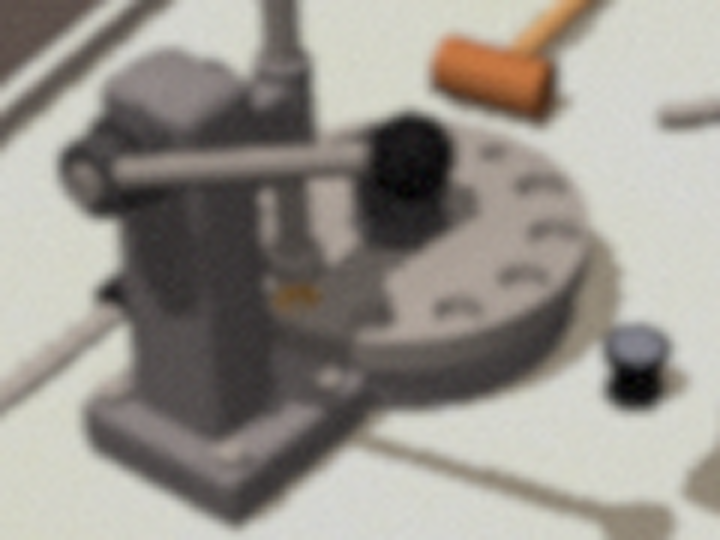

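View pics/w10.png

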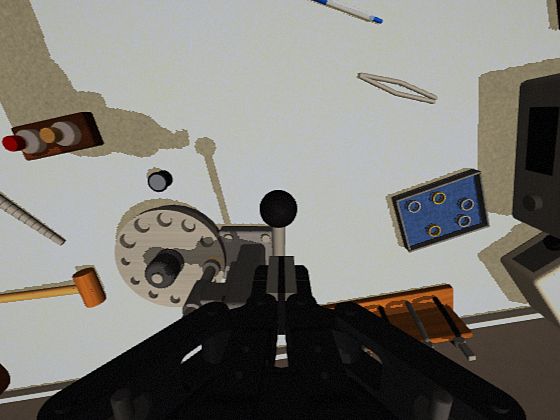

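Run:
```python
from h import *
s=snap('side');im=cv2.GaussianBlur(s['image'],(3,3),0).astype(int);C=cloud(s)
r=np.hypot(C[...,0]-.6745,C[...,1]+.021)
m=((im[...,0]-im[...,2])>25)&(r<.03)&(C[...,2]<.07);print('ring z',np.percentile(C[m][:,2],[10,50,90,100]))
s=snap('wrist');cv2.imwrite('pics/w11.png',cv2.resize(s['image'][190:320,100:280,::-1],None,fx=4,fy=4,interpolation=cv2.INTER_CUBIC))
C=cloud(s);im=s['image'].astype(int);r=np.hypot(C[...,0]-.6745,C[...,1]+.021)
m=((im[...,0]-im[...,2])>25)&(r<.03)&(C[...,2]<.07);print(m.sum(),'ring z wrist',np.percentile(C[m][:,2],[10,50,90,100]) if m.any() else '')
```

```text
ring z [0.04270012 0.04989984 0.05274361 0.05364011]
49 ring z wrist [0.0429274  0.05224085 0.05322895 0.05412859]
```

View pics/w11.png

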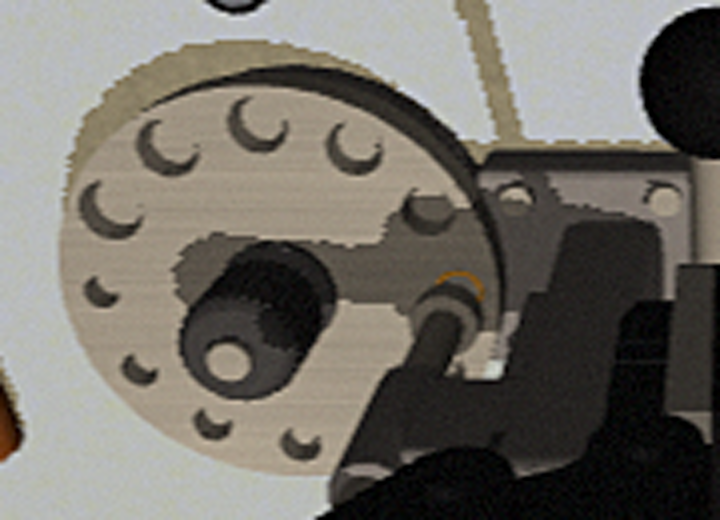

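Both depth views put the ring's rim at 52–54 mm, flush with the 52 mm plate. The lever is up (ball top at 0.287), and the robot is touching nothing.

```bash
python3 -c "
from h import *
print(env.get_state()['qd'].round(3)); print(env.sign_off())"
```

```text
[ 0.     0.002 -0.014 -0.002 -0.002 -0.   ]
the job is handed in; nothing more can be done
None
```

The ring is pressed flush in its pocket under the ram, the lever is back up, and I handed the job in at about 19–20 s of the 72 s allowed.

**Die plate:** I turned it about 52° clockwise by the knob. The wrist torque changed sign as the roller pulled the plate into its notch. After release, the ring showed at 78.5° with the ram direction at 78–80°. I could not measure the notch position more closely than about 1.5°.

**Press:** I pushed the ball down with the fingers shut, at about 10 N while the ring went in. I stopped once the force had clearly risen, at about 20 N vertical (23 N in total), well below the 50 N that counts as forcing. The top of the ram's shank had dropped from 230 mm to about 212 mm, so the ram was fully down. I then let the lever rise under the fingers.

**Last checks:**
- **Ring:** its rim is at 52–54 mm in both the side and wrist views, against the plate's 52 mm.
- **Lever:** the ball's top is back at 287 mm, its rest height.
- **Bench:** I saw nothing else moved in the views, and the robot was clear of everything.
- **Disagreement:** the ring's yellow pixels in the side view hardly moved as it was pressed. I put this down to the ram disc hiding part of the ring before, and relied on the depth readings and the ram's travel instead.

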